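# Unsnap the two paddle-grip sensor modules and stow them in the drawer

### The arm

A 6-joint arm with a two-finger parallel gripper is mounted at the origin on the work surface. World frame = base frame: x ahead of the robot, y to its left, z up, the work surface at z = 0. Lengths are in mm, angles in rad, forces in N, time in s.
With the tool pointing down it reaches from about 275 to 775 mm from the base axis. Payload 14.6 kg.
Tool frame: the origin (TCP) lies midway between the tips of the shut fingers; the grasp point (between the pads) lies 19 mm behind it; z points along the fingers, y is the line along which they close (so a half turn about z gives the same grasp; the last joint's range is limited). The gripper opens to 85 mm and grips with 20 to 120 N. Pads are 22 mm wide; open, the fingers measure 114 mm over their backs; the gripper's body (76 mm by 85 mm) begins 54 mm behind the grasp point. The pads swing forward as they close: fully open they stand 13 mm farther back than shut.
Start: joints at [1.154, 0.263, -0.048, 1.259, 0, 1.415], TCP at [135.885, 507.113, 231.278] pointing down, gripper open.
Joint ranges: [-2.65, 2.65], [-0.89, 1.7], [-1.18, 1.37], [-2.13, 2.11], [-1.35, 1.29], [-3.14, 3.14]. Speed limits (rad/s): [1.89, 1.89, 2.57, 2.79, 3.14, 3.14].

### API

Orientations are given as a unit quaternion [w, x, y, z].
In Python, from cell import state, optics, arm gives the robot as it stands. The module is installed in compiled form; this text tells all that it offers.
- The arm moves only by the tool jog_arm, never from a script. Its arguments are lists of equal length, an entry for each row: "travel": the shift along the tool's x, y, z in units of 40 mm (1.0 is 40 mm), a list of three; "rotation": the turn, a rotation vector about the tool's x, y, z in units of 8 degrees (1.0 is 8 degrees), a list of three. In form: {"travel": [[tx, ty, tz], ...], "rotation": [[rx, ry, rz], ...]}. A call has 1 to 8 rows; each row is the pose to reach, as a shift and turn from the pose commanded when the call began, along the tool's axes at that moment; what a row does not reach only later rows make up. A row lasts 1/8 s, in which the tool goes at most 62.5 mm and 10.7 degrees, less where a joint would pass 70% of its speed; a pose out of reach is approached as far as the arm can. A call with a gripper value outside its range is refused whole. "gripper" is the finger opening in mm, from 0 to 85.4, set as the call begins (left out, the last holds). The fingers move at their own pace and stop on an object; the grip force is fixed at half the most. Time passes only in rows, so rows that repeat a pose let the fingers close. It gives the time, the measured TCP pose, the force, the opening and the grip force at its end, in the units of the state.
- state(): the state, without advancing time (a new reading comes with each control period).
- optics.snapshot(name): name is "side" or "top" or "wrist"; returns (picture, depth): 420x560x3 uint8, red, green, blue; 420x560 float32, mm along the optical axis (not along the pixel's ray), 0 where there is no reading.
- optics.get_calibration(name): a dict with "vertical_fov" (degrees; the focal length in pixels is half the picture's height over the tangent of half this angle, whatever the lens; pixels are square), "cx", "cy" (the principal point, pixels), "origin" and "rotation" of the camera in the world; the wrist camera has in their place "hand_eye" (4x4, takes a point from camera to tool coordinates, whose origin is the TCP and whose axes are the flange's). Camera axes: x right, y up, looking along -z (the intrinsics and any distortion apply to the point x, -y, -z); pixel columns grow to the right and rows downward; lengths in mm; the calibration is good to about 2 mm. A picture is of the moment at which its call begins: read the wrist's pose just before it. get_calibration takes no time and is no camera call.
- arm.close_job(): hands the job in; it is judged then, once.
The state is a dict: "t": time; "q": joint angles; "qvel": joint speeds; "joint_torque": joint torques, N m; "tool_pos": TCP position; "tcp_rot": TCP orientation; "ft_force": force on the tool from outside, world axes, zero at the start; "torque": the same for the moment, N m; "width": finger opening in mm; "grasp_force": force on a finger pad.
Only numpy, scipy, OpenCV 4.12 (cv2) and the standard library are available. Lean on these libraries where they do the work, as an engineer would, in place of code of your own. Each camera call takes 0.05 s, during which the arm holds its last target. There are 200 camera calls.

### The job

The practical is over: pull the two sensor modules with flat paddle grips up out of their snap sockets in the white dock, stand each upright on the floor of the open drawer, then push the drawer fully shut so that both are still standing inside. Leave the round-headed module snapped in the dock, and do not disturb the glassware and other things on the bench.

Things in the scene. Friction and masses are not known exactly. Their poses are not given: they have to be found in the camera images.
- dock_top (a point): white plastic dock fixed to the bench, 104 (x) x 236 (y) x 34 mm high; this point: centre of its top face. Three sockets in a row along its y, 70 mm apart, hold two paddle-grip modules and a round-head one in any order. Sprung detents grip each spigot: a straight upward pull of 6 to 14 N frees it within 15 mm of travel; it is wholly clear after 25 mm
- paddle_a_grip (a point): grey plastic module to pull out, 76 mm tall, 90 g. This point: centre of its flat upright paddle grip, 56 mm above its underside; z up. Paddle 14 mm thick (x), 34 mm wide (y), 40 mm high. Under it a flange 52 (x) x 44 (y) x 14 mm high rests on the dock; under that a spigot 36 x 32 x 22 mm hangs in the socket. Once out it stands on the spigot's flat underside, 24 (x) x 32 (y) mm
- paddle_b_grip (a point): the second module to pull out, the same in every way as the first. This point: centre of its paddle grip, 56 mm above its underside; axes alike. A module standing on its spigot topples if jolted
- round_one_grip (a point): the module that stays: same flange and spigot, but a round mushroom head 32 mm across, 65 mm tall in all. This point is on its axis, 9 mm below its top; z up
- drawer_in (a point): point on the drawer's inner floor, midway across, 52 mm behind the inside of the front panel and 142 mm from the inside of the back; moves with the drawer. +x points into the drawer unit, z up. Inside 218 mm wide (y); side walls rise 80 mm above the floor, the front panel 90 mm; the panel's outer face is 73 mm towards -x
- unit_drawer0_handle (a point): middle of the drawer's steel bar handle, 120 mm long along y, 10 mm thick, 35 mm in front of the panel's outer face, 26 mm below the panel's top edge. Pushing bar or panel along +x shuts the drawer
- unit_drawer0 (a joint): how far the drawer is out, m: 0 fully shut, 0.166 fully open; begins 0.135 or more open. Slides level along x with about 1 N of friction and stays where left. Its unit is white, low, 240 (x) x 260 (y) x 124 mm high, fixed to the bench; the open part of the drawer is free from above; the unit's roof clears a standing module by 14 mm
- vial_mid (a point): small amber jar with black cap, 34 mm across, 62 mm tall, standing between the dock and the drawer unit; not to be disturbed. This point is at its middle
- dish_mid (a point): closed glass petri dish, 82 mm across, 20 mm high, on the robot's side of the dock; not to be disturbed. This point is at its middle
- burner_mid (a point): squat steel spirit burner, 84 mm across, 66 mm tall, left of the dock; not to be disturbed. This point is at its middle
- beaker_mid (a point): glass beaker, 70 mm across, 90 mm tall, beyond the dock; not to be disturbed. This point is at its middle
- flask_mid (a point): green conical glass flask, 80 mm across its foot, 124 mm tall, beyond the dock; not to be disturbed. This point is at its middle
- rack_mid (a point): aluminium test-tube rack with five empty tubes, 70 x 200 mm, 126 mm tall, right of the drawer unit; not to be disturbed. This point is at its middle
Not all that is in view belongs to the job. What is shaped like the part that bears round_one_grip but pink is not meant.

How it is judged:
By the outcome, as a careful person would: the job done as asked, in the order asked, and still so for the second after the job is handed in, with the robot touching nothing.
It also fails if it takes over 72 s, if anything falls off the work surface, if the arm or the gripper's body presses on something with over 40 N, if the wrist force passes 120 N, or if a joint passes its speed limit or range.

## Working session

There is one attempt and no reset: what is moved stays moved. The work goes in short steps, Python scripts to look and compute and a tool call to move; the robot and the scene stay as the last step left them, time stands still between calls to the robot, and variables do not carry over. Pictures are saved under pics/ and viewed, at most 10 in all, crops included, and the job is handed in when it is done.

Besides the shell and the picture viewer there is one more tool, called after "Emit:" as name(argument=value, ...) on one line, values as JSON. jog_arm: Moves the arm, as the interface text tells. Its arguments: {"type":"object","properties":{"travel":{"type":"array","items":{"type":"array","items":{"type":"number"}}},"rotation":{"type":"array","items":{"type":"array","items":{"type":"number"}}},"gripper":{"type":"number"}},"required":["travel","rotation"]}

```bash
mkdir -p pics
cat > h.py <<'E'
import numpy as np, cv2
from cell import state, optics, arm
from scipy.spatial.transform import Rotation as R
def cal(n):
    c=optics.get_calibration(n); f=210/np.tan(np.radians(c['vertical_fov'])/2); return c,f
def pose(s):
    q=s['tcp_rot']; return R.from_quat([q[1],q[2],q[3],q[0]]).as_matrix(), np.array(s['tool_pos'])
def cam(n,s=None):
    c,f=cal(n)
    if n=='wrist':
        Rt,p=pose(s or state()); H=np.array(c['hand_eye']); return c,f,Rt@H[:3,:3],Rt@H[:3,3]+p
    return c,f,np.array(c['rotation']).reshape(3,3),np.array(c['origin'])
def cloud(n,d,s=None):
    c,f,Rc,o=cam(n,s); v,u=np.mgrid[0:d.shape[0],0:d.shape[1]]
    P=np.stack([(u-c['cx'])/f*d,-(v-c['cy'])/f*d,-d],-1)@Rc.T+o
    P[d<=0]=np.nan; return P
def save(name,p): cv2.imwrite('pics/'+name+'.png',p[:,:,::-1])
E
python3 - <<'E'
from h import *
s=state(); print(s)
for n in ['top','side']:
    print(n,{k:v for k,v in optics.get_calibration(n).items()})
    p,d=optics.snapshot(n); save(n+'0',p); np.save(n+'0.npy',d)
print(optics.get_calibration('wrist'))
E
```

```text
{'t': 0.0, 'q': array([ 1.15368881e+00,  2.63555725e-01, -4.89477017e-02,  1.25938686e+00,
       -1.28442297e-05,  1.41547594e+00]), 'qvel': array([-0.00138211, -0.00131527,  0.00044272,  0.0012996 , -0.00122438,
        0.00016098]), 'joint_torque': array([ 4.12868758e-03, -6.37616014e+01,  3.84563935e+01,  1.40138026e-02,
        9.78448861e-05,  6.58402791e-05]), 'tool_pos': array([135.78079628, 506.85498359, 230.8041388 ]), 'tcp_rot': array([-1.48263207e-04,  1.30520092e-01,  9.91445513e-01, -5.26539908e-04]), 'ft_force': array([-0.03481621,  0.18925109, -0.03479366]), 'torque': array([ 0.00837696, -0.01813428, -0.00219448]), 'grasp_force': 0.0, 'width': 85.43242440410648}
top {'vertical_fov': 45.56447693274369, 'cx': 267.49369973172253, 'cy': 209.6373315347353, 'origin': array([ 312.7922531 ,  -15.4643418 , 1465.19784516]), 'rotation': array([-0.70071832, -0.07172151,  0.06402576,  0.70693038])}
side {'vertical_fov': 42.08813940079348, 'cx': 281.4175673356425, 'cy': 208.87100373817017, 'origin': array([ 243.07547756,  949.75583632, 1129.44503094]), 'rotation': array([-0.15524055, -0.06682082,  0.36219546,  0.9166514 ])}
{'vertical_fov': 68.83608396431514, 'cx': 282.1354219323239, 'cy': 210.63939427153352, 'hand_eye': array([[ 5.39413829e-04,  9.52102683e-01,  3.05778007e-01,
         7.76780632e+01],
       [ 9.99999753e-01, -3.75863572e-04, -5.93741132e-04,
         6.34884094e-01],
       [-4.50371711e-04,  3.05778252e-01, -9.52102651e-01,
        -1.42209365e+02],
       [ 0.00000000e+00,  0.00000000e+00,  0.00000000e+00,
         1.00000000e+00]])}
```

View pics/top0.png

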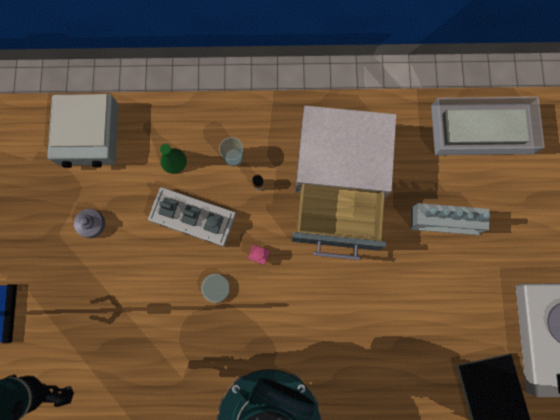

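View pics/side0.png

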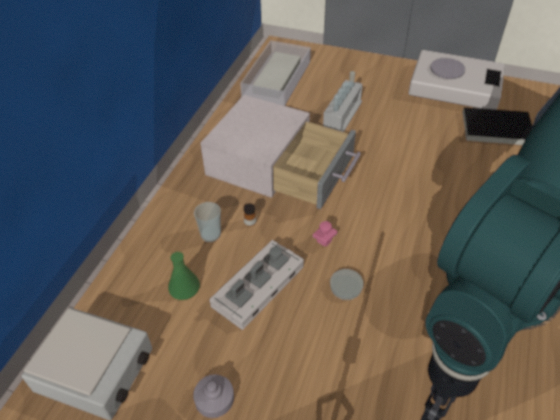

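Top view: dock at about (192,216) with grey modules at (168,206), (190,213) and (213,223). The pink decoy is at (259,255), the open drawer at (340,212), its handle at (337,256) and the vial at (258,181). The side view shows the same layout.

Next I measure the points and check a close crop of the dock.

```bash
sed -i "s/np.array(c\['rotation'\]).reshape(3,3)/(lambda q:R.from_quat([q[1],q[2],q[3],q[0]]).as_matrix())(c['rotation'])/" h.py
python3 - <<'E'
from h import *
a=cv2.imread('pics/side0.png')[225:335,200:320]; a=cv2.resize(a,None,fx=4,fy=4,interpolation=2)
b=cv2.imread('pics/top0.png')[180:250,140:245]; b=cv2.resize(b,(int(105*440/70*0.7),440),interpolation=2) if 0 else cv2.resize(b,None,fx=3,fy=3,interpolation=2)
m=np.zeros((440,800,3),np.uint8); m[:,:480]=a; m[:210,485:800]=b; cv2.imwrite('pics/dock0.png',m)
for n in ['top','side']:
    d=np.load(n+'0.npy'); P=cloud(n,d)
    pts={'top':[(168,206),(190,213),(213,223),(259,253),(180,205),(258,181),(90,222),(215,288),(340,150),(345,200),(340,240),(337,256),(300,340)],'side':[(240,293),(262,271),(277,258),(323,232),(257,150),(318,165),(300,225)]}[n]
    for u,v in pts: print(n,(u,v),P[v,u].round(0))
E
```

```text
top (168, 206) [594. 278.  90.]
top (190, 213) [574. 216.  88.]
top (213, 223) [546. 153.  76.]
top (259, 253) [461.  24.  67.]
top (180, 205) [609. 256.  30.]
top (258, 181) [670.  26.  64.]
top (90, 222) [557. 511.  50.]
top (215, 288) [367. 151.  20.]
top (340, 150) [ 742. -206.  123.]
top (345, 200) [ 620. -229.   23.]
top (340, 240) [ 491. -199.  109.]
top (337, 256) [ 449. -191.   94.]
top (300, 340) [220. -90.   3.]
side (240, 293) [591. 291.  57.]
side (262, 271) [563. 218.  63.]
side (277, 258) [545. 161.  52.]
side (323, 232) [462.  36.  46.]
side (257, 150) [ 710. -134.  120.]
side (318, 165) [ 556. -235.   22.]
side (300, 225) [538.  -6.   0.]
```

View pics/dock0.png

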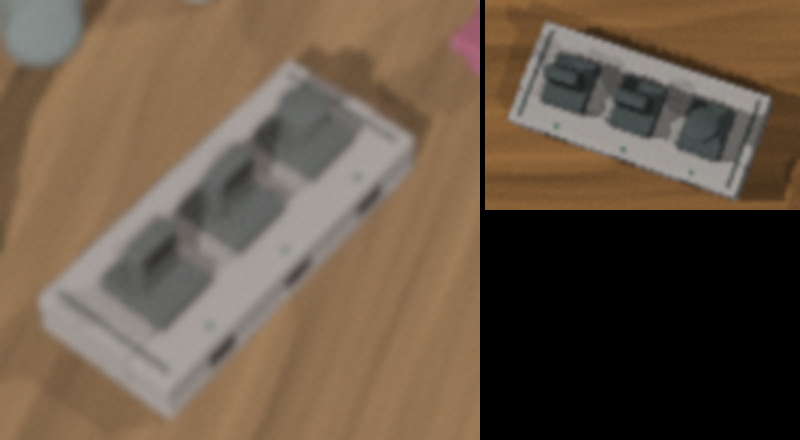

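The crop shows flat paddles at top-view (168,206) and (190,213), top height about 89 mm. The round head is at (213,223), top 76 mm, and stays. The pink decoy at (259,253) is outside the dock. Now the precise axes.

Run:
```python
from h import *
d=np.load('top0.npy'); P=cloud('top',d); ds=np.load('side0.npy'); Q=cloud('side',ds)
def rect(m,P,name):
    X=P[m]; r=cv2.minAreaRect(X[:,:2].astype(np.float32)); print(name,len(X),np.round(r[0],1),np.round(r[1],1),round(r[2],1),'z',np.median(X[:,2]).round(1),'mean',X.mean(0).round(1))
for n,P in (('top',P),('side',Q)):
    x,y,z=np.moveaxis(P,-1,0)
    near=(np.hypot(x-570,y-216)<150)
    rect(near&(z>24)&(z<42),P,n+' dock')
    for c in ((594,278),(574,216),(546,153)):
        rect((np.hypot(x-c[0],y-c[1])<30)&(z>70),P,n+' grip')
        rect((np.hypot(x-c[0],y-c[1])<42)&(z>40)&(z<56),P,n+' flange')
    rect((x>620)&(x<900)&(y<-70)&(y>-340)&(z>115),P,n+' roof')
    rect((x>480)&(x<615)&(y<-110)&(y>-300)&(z<35)&(z>8),P,n+' floor')
    rect((x>470)&(x<515)&(y<-60)&(y>-330)&(z>100),P,n+' panel')
    rect((x>420)&(x<468)&(y<-110)&(y>-270)&(z>70),P,n+' handle')
    rect((np.hypot(x-670,y-26)<35)&(z>20),P,n+' vial')
```

```text
top dock 2019 [576.2 222.5] [237.5 105.4] 70.2 z 34.4 mean [573.4 219.4  34.4]
top grip 73 [599.4 288.1] [35.3 15.7] 68.8 z 88.1 mean [598.2 286.9  86.5]
top flange 214 [596.3 279.8] [75.3 77.4] 22.5 z 48.5 mean [596.  284.7  48.1]
top grip 71 [575.6 221.4] [33.1 15.3] 67.9 z 86.9 mean [574.8 221.1  86. ]
top flange 209 [571.3 219. ] [71.8 65. ] 29.0 z 47.6 mean [574.  219.2  47.6]
top grip 95 [552.5 155.8] [29.4 29. ] 5.8 z 76.0 mean [552.2 155.7  75.9]
top flange 185 [544.8 153.9] [69.3 74.4] 64.5 z 48.1 mean [548.7 154.   47.6]
top roof 6868 [ 750.  -223.7] [258.2 228.8] 83.5 z 124.5 mean [ 745.4 -217.8  124.5]
top floor 2146 [ 547.7 -205. ] [189.9 134.5] 89.8 z 22.4 mean [ 565.  -208.3   22.6]
top panel 668 [ 495.  -195.6] [250.5  40.5] 88.8 z 110.6 mean [ 494.6 -199.4  109.9]
top handle 214 [ 453.9 -190. ] [ 27.9 128.8] 0.1 z 90.4 mean [ 452.  -193.9   90.6]
top vial 134 [674.3  27.1] [31.1 31.9] 63.0 z 60.4 mean [671.7  27.4  53.4]
side dock 2347 [573.3 222.1] [240.8 107.4] 70.1 z 34.6 mean [570.3 238.1  34.4]
side grip 126 [595.5 289.6] [35.4 19. ] 61.4 z 85.4 mean [595.7 291.9  83.8]
side flange 293 [589.6 276.4] [77.2 66.6] 77.9 z 48.3 mean [590.2 289.1  47.8]
side grip 117 [573.4 223.1] [36.3 15.4] 69.2 z 85.7 mean [572.5 225.8  83.9]
side flange 243 [573.4 215. ] [70.8 78.3] 37.9 z 47.9 mean [568.4 229.4  47.8]
side grip 112 [549.3 158.4] [30.9 30.5] 47.6 z 75.8 mean [549.9 158.7  75.6]
side flange 240 [546.7 164. ] [65.2 48.7] 19.6 z 48.0 mean [546.2 164.9  47.6]
side roof 4295 [ 748.  -219.6] [261.2 230.6] 83.7 z 124.6 mean [ 743.2 -206.8  124.5]
side floor 826 [ 550.7 -208.4] [181.7 137.4] 86.0 z 23.2 mean [ 566.7 -232.9   23.2]
side panel 476 [ 498.6 -193.5] [257.8  43.4] 87.3 z 110.6 mean [ 492.5 -190.2  109.6]
side handle 153 [ 456.2 -191.6] [131.4  29.1] 85.9 z 91.0 mean [ 450.7 -189.2   90.9]
side vial 203 [672.8  30. ] [31.5 34.7] 22.1 z 54.2 mean [670.4  34.4  48.3]
```

```bash
cat >> h.py <<'E'
def go(x,y,z,yaw):
    """travel/rotation (tool units) to TCP at x,y,z pointing down, tool y at world angle yaw deg"""
    Rt,p=pose(state()); a=np.radians(yaw); ty=np.array([np.cos(a),np.sin(a),0]); tz=np.array([0,0,-1.]); 
    Rg=np.stack([np.cross(ty,tz),ty,tz],1)
    print('travel',(Rt.T@(np.array([x,y,z])-p)/40).round(3),'rot',(R.from_matrix(Rt.T@Rg).as_rotvec(degrees=True)/8).round(3))
E
python3 -c "
from h import *
go(599,288,170,160)"
```

```text
travel [-12.603  -2.286   1.522] rot [-4.0000e-03 -6.0000e-03 -1.0625e+01]
```

Emit:
jog_arm(travel=[[-1, -0.2, 0.1], [-2.2, -0.4, 0.2], [-3.6, -0.65, 0.4], [-5, -0.9, 0.5], [-6.4, -1.15, 0.7], [-7.8, -1.4, 0.9], [-9.2, -1.65, 1.1], [-10.5, -1.9, 1.3]], rotation=[[0, 0, -1], [0, 0, -2.2], [0, 0, -3.4], [0, 0, -4.6], [0, 0, -5.8], [0, 0, -7], [0, 0, -8.2], [0, 0, -9.4]], gripper=60)

```text
t: 1.1
tool_pos: [523.5, 323.8, 178.7]
tcp_rot: [-0.0, -0.504, 0.864, 0.0]
ft_force: [0.8, 1.3, 0.3]
width: 59.9
grasp_force: 0.0
```

```bash
python3 -c "
from h import *
go(599,288,170,160)"
```

```text
travel [-0.151 -2.084  0.216] rot [ 0.003 -0.003 -1.188]
```

Emit:
jog_arm(travel=[[-0.05, -0.7, 0.1], [-0.1, -1.5, 0.2], [-0.15, -2.08, 0.22], [-0.15, -2.08, 0.22], [-0.15, -2.08, 0.22]], rotation=[[0, 0, -0.6], [0, 0, -1.2], [0, 0, -1.2], [0, 0, -1.2], [0, 0, -1.2]])

```text
t: 1.72
tool_pos: [596.5, 289.1, 170.3]
tcp_rot: [-0.0, -0.572, 0.82, 0.0]
ft_force: [-0.4, -0.3, 0.6]
width: 60.1
grasp_force: 0.0
```

Run:
```python
from h import *
s=state(); p,d=optics.snapshot('wrist'); save('w1',p); P=cloud('wrist',d,s)
print(s['tool_pos'])
x,y,z=np.moveaxis(P,-1,0)
for c in ((599,288),(575,222),(551,156)):
    m=(np.hypot(x-c[0],y-c[1])<30)&(z>70)&(z<100)
    if m.sum()>20:
        X=P[m]; X=X[X[:,2]>np.percentile(X[:,2],90)-5]; r=cv2.minAreaRect(X[:,:2].astype(np.float32)); print(len(X),np.round(r[0],1),np.round(r[1],1),round(r[2],1),'z',np.percentile(X[:,2],[10,50,90]).round(1))
go(599,288,52,160)
```

```text
[596.45886768 289.08624635 170.29310473]
744 [597.8 287.4] [33.5 15. ] 70.3 z [85.5 87.3 88.3]
938 [574.5 221.7] [33.7 14.5] 69.1 z [85.8 87.3 88.3]
1621 [552.3 159.3] [24.5 31.4] 69.4 z [73.2 74.6 76.1]
travel [ 0.006 -0.074  2.962] rot [ 0.003 -0.001 -0.022]
```

View pics/w1.png

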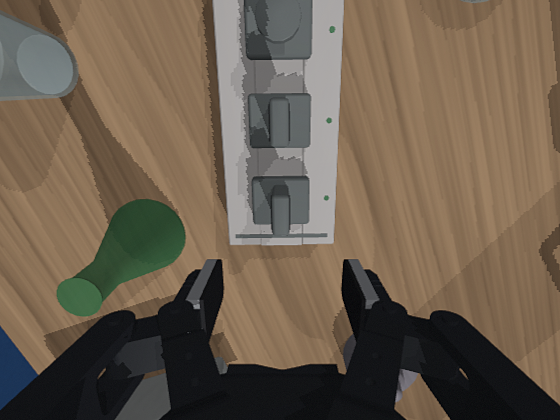

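The wrist view shows paddle A at (281,205), lined up between the fingers and aligned with the closing axis. Paddle B is at (281,120) and the round head at (280,20). I descend now, then close.

Emit:
jog_arm(travel=[[0.02, -0.05, 0.4], [0.02, -0.05, 1.0], [0.02, -0.05, 1.6], [0.02, -0.05, 2.2], [0.02, -0.05, 2.6], [0.02, -0.05, 2.85], [0.02, -0.05, 2.92], [0.02, -0.05, 2.92]], rotation=[[0, 0, 0], [0, 0, 0], [0, 0, 0], [0, 0, 0], [0, 0, 0], [0, 0, 0], [0, 0, 0], [0, 0, 0]])

```text
t: 2.78
tool_pos: [598.9, 287.5, 54.1]
tcp_rot: [0.0, -0.572, 0.82, -0.0]
ft_force: [0.6, 0.9, -0.4]
width: 59.9
grasp_force: 0.0
```

Emit:
jog_arm(travel=[[0, 0, 0], [0, 0, 0], [0, 0, 0], [0, 0, 0], [0, 0, 0], [0, 0, 0]], rotation=[[0, 0, 0], [0, 0, 0], [0, 0, 0], [0, 0, 0], [0, 0, 0], [0, 0, 0]], gripper=5)

```text
t: 3.52
tool_pos: [598.6, 287.5, 53.9]
tcp_rot: [0.0, -0.572, 0.82, 0.0]
ft_force: [-3.9, 1.5, 5.6]
width: 13.1
grasp_force: 59.4
```

Emit:
jog_arm(travel=[[0, 0, -0.1], [0, 0, -0.2], [0, 0, -0.35], [0, 0, -0.5], [0, 0, -0.7], [0, 0, -1.1], [0, 0, -1.6], [0, 0, -2.1]], rotation=[[0, 0, 0], [0, 0, 0], [0, 0, 0], [0, 0, 0], [0, 0, 0], [0, 0, 0], [0, 0, 0], [0, 0, 0]])

```text
t: 4.53
tool_pos: [598.9, 287.5, 139.4]
tcp_rot: [0.0, -0.572, 0.82, -0.0]
ft_force: [-0.3, 0.7, -1.3]
width: 13.2
grasp_force: 60.4
```

Run:
```python
from h import *
s=state(); p,d=optics.snapshot('wrist'); save('w2',p); P=cloud('wrist',d,s)
ps,ds=optics.snapshot('side'); m=np.zeros((420,560+240,3),np.uint8); m[:,:560]=p; m[:240,560:]=cv2.resize(ps[200:320,200:320],(240,240)); save('w2',m)
print(s['tool_pos'],s['width'],s['ft_force'])
go(576,-60,185,120)
go(564.6,-151.8,185,83.6)
```

```text
[598.85302549 287.45038083 139.44723154] 13.233538663356754 [-0.27401876  0.70018007 -1.2918003 ]
travel [ 8.363 -2.447 -1.122] rot [-0.016  0.026  4.975]
travel [10.615 -2.972 -1.126] rot [-8.000e-03  3.100e-02  9.525e+00]
```

View pics/w2.png

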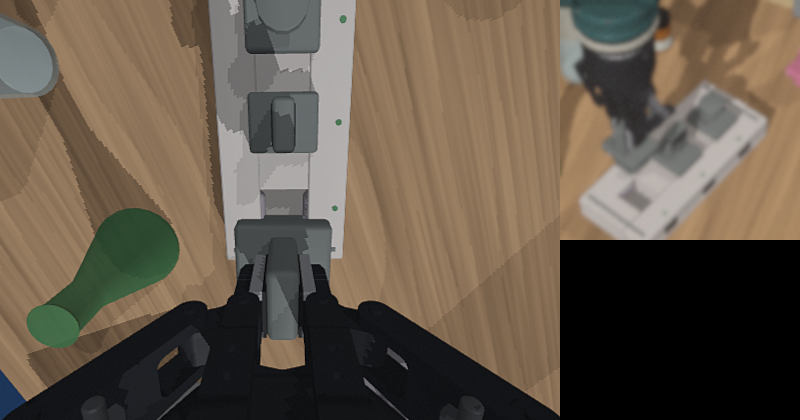

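Module A is held upright at (283,280), its socket at (285,203) is empty and paddle B is still seated. I carry it to the drawer.

Emit:
jog_arm(travel=[[0.15, 0, -0.5], [0.8, -0.2, -1.0], [1.8, -0.5, -1.13], [3.0, -0.84, -1.13], [4.3, -1.2, -1.13], [5.6, -1.57, -1.13], [6.9, -1.93, -1.13], [8.0, -2.24, -1.13]], rotation=[[0, 0, 0], [0, 0, 0.8], [0, 0, 1.9], [0, 0, 3.1], [0, 0, 4.3], [0, 0, 5.5], [0, 0, 6.7], [0, 0, 7.7]])

```text
t: 5.62
tool_pos: [571.8, -45.7, 182.7]
tcp_rot: [-0.0, -0.069, 0.998, -0.0]
ft_force: [0.4, 0.5, -1.3]
width: 13.0
grasp_force: 60.3
```

Run:
```python
from h import *
go(564.6,-151.8,185,83.6)
```

```text
travel [ 0.542 -2.602 -0.057] rot [-1.000e-03 -0.000e+00  1.785e+00]
```

Emit:
jog_arm(travel=[[0.2, -0.9, -0.05], [0.4, -1.7, -0.05], [0.5, -2.3, -0.05], [0.54, -2.6, -0.05], [0.54, -2.6, -0.05], [0.54, -2.6, -0.05]], rotation=[[0, 0, 0.8], [0, 0, 1.4], [0, 0, 1.8], [0, 0, 1.8], [0, 0, 1.8], [0, 0, 1.8]])

```text
t: 6.38
tool_pos: [565.7, -149.0, 184.8]
tcp_rot: [-0.0, 0.053, 0.999, 0.0]
ft_force: [0.7, -0.7, -0.6]
width: 13.1
grasp_force: 60.4
```

Run:
```python
from h import *
s=state(); p,d=optics.snapshot('wrist'); save('w3',p); P=cloud('wrist',d,s)
x,y,z=np.moveaxis(P,-1,0); O=np.array([559,-201.5]); ux=np.array([.9938,-.1115]); uy=np.array([.1115,.9938])
X=P[np.isfinite(x)&(z<130)&(z>5)]; a=(X[:,:2]-O)@ux; b=(X[:,:2]-O)@uy; zz=X[:,2]
f=(zz<30)&(abs(b)<130)&(a>-60)&(a<100); print('floor z',np.median(zz[f]),'a',np.percentile(a[f],[1,99]),'b',np.percentile(b[f],[1,99]))
pn=(zz>104)&(a<-30)&(a>-90)&(abs(b)<130); print('panel',np.percentile(a[pn],[2,98]),np.median(zz[pn]))
rf=(zz>118)&(a>30); print('roof front',np.percentile(a[rf],[1]) if rf.any() else None)
w=(zz>90)&(zz<106)&(abs(b)>95)&(abs(b)<130)&(a>-30)&(a<50); print('walls',np.percentile(b[w&(b>0)],[2,98]) if (w&(b>0)).any() else 0, np.percentile(b[w&(b<0)],[2,98]) if (w&(b<0)).any() else 0,np.median(zz[w]))
print(s['tool_pos']); go(564.6,-151.8,64.5,83.6)
```

```text
floor z 21.571800949766043 a [-44.86557547  97.40901145] b [-110.98885617  106.64445452]
panel [-74.65125207 -60.22287588] 110.93346046696314
roof front [76.91390628]
walls [106.87392778 112.89226288] [-116.72260223 -110.04325457] 100.84926398805302
[ 565.7351902  -149.01318695  184.80757884]
travel [ 0.02  -0.074  3.009] rot [ 0.001 -0.001  0.036]
```

View pics/w3.png

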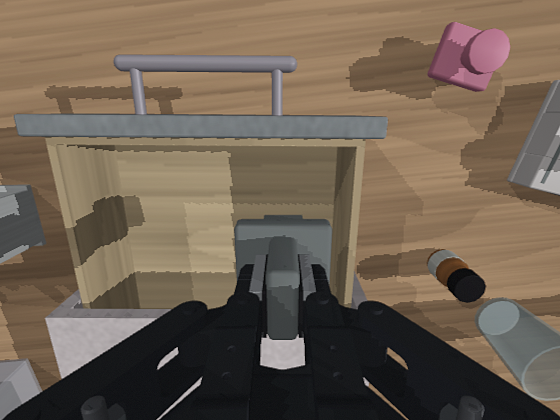

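The module hangs over the drawer floor between the side wall (right, column 345) and the panel (row 125). The vial at (455,275) and the pink decoy are well clear. Lower it now.

Emit:
jog_arm(travel=[[0.02, -0.05, 0.3], [0.02, -0.05, 0.8], [0.02, -0.05, 1.4], [0.02, -0.05, 2.0], [0.02, -0.05, 2.5], [0.02, -0.05, 2.8], [0.02, -0.05, 2.93], [0.02, -0.05, 2.95]], rotation=[[0, 0, 0], [0, 0, 0], [0, 0, 0], [0, 0, 0], [0, 0, 0], [0, 0, 0], [0, 0, 0], [0, 0, 0]])

```text
t: 7.42
tool_pos: [564.8, -151.7, 66.9]
tcp_rot: [0.0, 0.054, 0.999, -0.0]
ft_force: [0.4, 1.4, -0.6]
width: 13.2
grasp_force: 60.4
```

Emit:
jog_arm(travel=[[0, 0, 0.02], [0, 0, 0.04], [0, 0, 0.05], [0, 0, 0.05]], rotation=[[0, 0, 0], [0, 0, 0], [0, 0, 0], [0, 0, 0]])

```text
t: 7.92
tool_pos: [564.7, -151.8, 65.0]
tcp_rot: [0.0, 0.054, 0.999, -0.0]
ft_force: [0.6, 0.4, -1.6]
width: 13.5
grasp_force: 60.4
```

Emit:
jog_arm(travel=[[0, 0, 0.015], [0, 0, 0.03], [0, 0, 0.03], [0, 0, 0.03]], rotation=[[0, 0, 0], [0, 0, 0], [0, 0, 0], [0, 0, 0]])

```text
t: 8.43
tool_pos: [564.8, -151.8, 63.8]
tcp_rot: [0.0, 0.054, 0.999, -0.0]
ft_force: [-0.1, 0.9, 2.9]
width: 13.3
grasp_force: 60.8
```

Emit:
jog_arm(travel=[[0, 0, 0.015], [0, 0, 0.015], [0, 0, 0.015]], rotation=[[0, 0, 0], [0, 0, 0], [0, 0, 0]])

```text
t: 8.8
tool_pos: [565.3, -151.8, 63.8]
tcp_rot: [0.001, 0.054, 0.999, -0.0]
ft_force: [-0.2, 1.4, 9.2]
width: 13.2
grasp_force: 61.9
```

Emit:
jog_arm(travel=[[0, 0, -0.015], [0, 0, -0.015]], rotation=[[0, 0, 0], [0, 0, 0]])

```text
t: 9.05
tool_pos: [564.8, -151.8, 63.8]
tcp_rot: [0.0, 0.054, 0.999, -0.0]
ft_force: [-0.1, 1.2, 3.3]
width: 13.7
grasp_force: 60.9
```

Emit:
jog_arm(travel=[[0, 0, 0], [0, 0, 0], [0, 0, 0], [0, 0, 0]], rotation=[[0, 0, 0], [0, 0, 0], [0, 0, 0], [0, 0, 0]], gripper=40)

```text
t: 9.55
tool_pos: [564.7, -151.8, 63.6]
tcp_rot: [-0.0, 0.054, 0.999, 0.0]
ft_force: [0.0, 0.3, -0.3]
width: 40.0
grasp_force: 0.0
```

Emit:
jog_arm(travel=[[0, 0, -0.1], [0, 0, -0.4], [0, 0, -0.9], [0, 0, -1.5], [0, 0, -2.1], [0, 0, -2.5], [0, 0, -2.5]], rotation=[[0, 0, 0], [0, 0, 0], [0, 0, 0], [0, 0, 0], [0, 0, 0], [0, 0, 0], [0, 0, 0]])

```text
t: 10.42
tool_pos: [565.4, -152.0, 165.3]
tcp_rot: [0.001, 0.054, 0.999, -0.0]
ft_force: [-0.3, -0.1, -0.0]
width: 39.8
grasp_force: 0.0
```

Run:
```python
from h import *
s=state(); p,d=optics.snapshot('wrist'); P=cloud('wrist',d,s)
ps,ds=optics.snapshot('side'); m=np.zeros((420,800,3),np.uint8); m[:,:560]=p; m[:240,560:]=cv2.resize(ps[100:220,255:375],(240,240)); save('w4',m)
x,y,z=np.moveaxis(P,-1,0); k=(np.hypot(x-565,y+152)<35)&(z>60)&(z<115)
X=P[k]; print(k.sum(),np.percentile(X[:,2],[50,98])); X=X[X[:,2]>92]; print(cv2.minAreaRect(X[:,:2].astype(np.float32)))
go(574.5,221.7,160,160)
```

```text
1035 [96.92758143 98.65043144]
((564.1797485351562, -150.7488555908203), (14.710865020751953, 33.197628021240234), 83.26758575439453)
travel [0.763 9.307 0.089] rot [ 0.    -0.    -9.525]
```

View pics/w4.png

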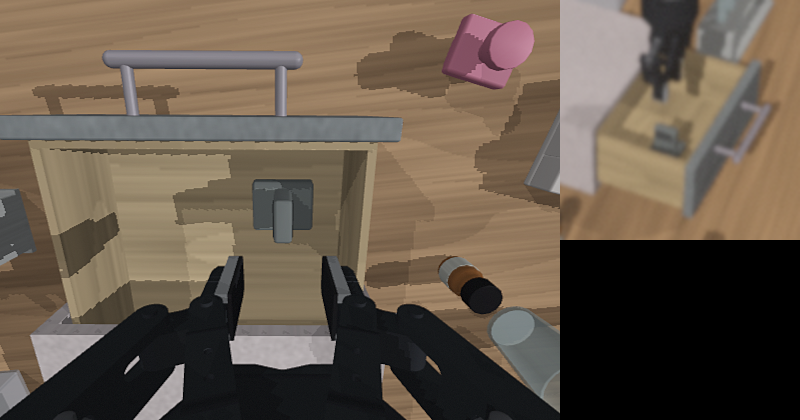

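Module A stands upright in the drawer at (283,210), with its top at 98 mm as expected. Now to B.

Emit:
jog_arm(travel=[[0.08, 0.6, 0], [0.15, 1.8, 0], [0.25, 3.1, 0], [0.35, 4.4, 0], [0.5, 5.7, 0], [0.6, 7.0, 0], [0.7, 8.3, 0.05], [0.76, 9.3, 0.09]], rotation=[[0, 0, -0.8], [0, 0, -2], [0, 0, -3.2], [0, 0, -4.4], [0, 0, -5.6], [0, 0, -6.8], [0, 0, -8], [0, 0, -9.2]], gripper=60)

```text
t: 11.52
tool_pos: [574.0, 223.4, 159.2]
tcp_rot: [-0.001, -0.558, 0.83, 0.0]
ft_force: [0.8, -0.7, 0.5]
width: 59.9
grasp_force: 0.0
```

Run:
```python
from h import *
go(574.5,221.7,160,160)
```

```text
travel [ 0.034 -0.027 -0.021] rot [ 0.008 -0.005 -0.279]
```

Emit:
jog_arm(travel=[[0.03, -0.03, 0.2], [0.03, -0.03, 0.7], [0.03, -0.03, 1.3], [0.03, -0.03, 1.9], [0.03, -0.03, 2.3], [0.03, -0.03, 2.55], [0.03, -0.03, 2.63], [0.03, -0.03, 2.63]], rotation=[[0, 0, -0.28], [0, 0, -0.28], [0, 0, -0.28], [0, 0, -0.28], [0, 0, -0.28], [0, 0, -0.28], [0, 0, -0.28], [0, 0, -0.28]])

```text
t: 12.52
tool_pos: [575.4, 219.8, 55.0]
tcp_rot: [0.0, -0.571, 0.821, -0.0]
ft_force: [-0.2, -0.3, 0.9]
width: 60.0
grasp_force: 0.0
```

Emit:
jog_arm(travel=[[0, 0, 0], [0, 0, 0], [0, 0, 0], [0, 0, 0], [0, 0, 0], [0, 0, 0]], rotation=[[0, 0, 0], [0, 0, 0], [0, 0, 0], [0, 0, 0], [0, 0, 0], [0, 0, 0]], gripper=5)

```text
t: 13.28
tool_pos: [575.0, 219.9, 55.0]
tcp_rot: [-0.0, -0.571, 0.821, 0.0]
ft_force: [-6.4, 1.0, 4.6]
width: 13.0
grasp_force: 60.4
```

Emit:
jog_arm(travel=[[0, 0, -0.1], [0, 0, -0.2], [0, 0, -0.35], [0, 0, -0.5], [0, 0, -0.7], [0, 0, -1.1], [0, 0, -1.7], [0, 0, -2.3]], rotation=[[0, 0, 0], [0, 0, 0], [0, 0, 0], [0, 0, 0], [0, 0, 0], [0, 0, 0], [0, 0, 0], [0, 0, 0]])

```text
t: 14.28
tool_pos: [575.5, 219.8, 148.3]
tcp_rot: [0.0, -0.571, 0.821, -0.0]
ft_force: [0.7, 0.1, -1.6]
width: 13.5
grasp_force: 60.2
```

Emit:
jog_arm(travel=[[0, 0, -0.5], [0, 0, -0.9], [0, 0, -0.95]], rotation=[[0, 0, 0], [0, 0, 0], [0, 0, 0]])

```text
t: 14.65
tool_pos: [576.1, 219.9, 186.3]
tcp_rot: [0.001, -0.571, 0.821, -0.001]
ft_force: [-0.5, 0.5, -1.3]
width: 13.2
grasp_force: 60.3
```

Run:
```python
from h import *
s=state(); p,d=optics.snapshot('wrist'); P=cloud('wrist',d,s); save('w5',p)
x,y,z=np.moveaxis(P,-1,0); k=(np.hypot(x-551.5,y-156.5)<30)&(z>40)&(z<100); print('round top',np.percentile(z[k],[50,98]).round(1))
go(553.4,-251.2,187,83.6)
```

```text
round top [48.3 76.2]
travel [11.233 -3.575 -0.038] rot [-4.000e-03  1.100e-02  9.505e+00]
```

Emit:
jog_arm(travel=[[0.3, -0.1, 0], [1.0, -0.32, -0.02], [2.1, -0.67, -0.02], [3.4, -1.08, -0.02], [4.8, -1.53, -0.02], [6.2, -1.97, -0.02], [7.6, -2.42, -0.02], [8.9, -2.83, -0.02]], rotation=[[0, 0, 0.3], [0, 0, 1.1], [0, 0, 2.2], [0, 0, 3.4], [0, 0, 4.6], [0, 0, 5.8], [0, 0, 7], [0, 0, 8.2]])

```text
t: 15.7
tool_pos: [556.5, -155.9, 185.1]
tcp_rot: [-0.0, -0.031, 1.0, 0.0]
ft_force: [-0.1, 0.3, -0.3]
width: 13.2
grasp_force: 60.2
```

Run:
```python
from h import *
go(553.4,-251.2,187,83.6)
```

```text
travel [ 0.225 -2.373 -0.047] rot [ 1.000e-03 -6.000e-03  1.247e+00]
```

Emit:
jog_arm(travel=[[0.1, -0.8, -0.04], [0.18, -1.6, -0.04], [0.22, -2.1, -0.04], [0.22, -2.35, -0.04], [0.22, -2.35, -0.04], [0.22, -2.35, -0.04]], rotation=[[0, 0, 0.6], [0, 0, 1.1], [0, 0, 1.25], [0, 0, 1.25], [0, 0, 1.25], [0, 0, 1.25]])

```text
t: 16.45
tool_pos: [555.5, -246.9, 187.2]
tcp_rot: [-0.0, 0.051, 0.999, 0.0]
ft_force: [0.0, 0.9, -1.4]
width: 13.0
grasp_force: 60.2
```

Run:
```python
from h import *
go(553.4,-251.2,68,83.6)
```

```text
travel [ 0.04  -0.114  2.981] rot [ 0.002 -0.001  0.064]
```

Emit:
jog_arm(travel=[[0.03, -0.05, 0.3], [0.03, -0.05, 0.8], [0.03, -0.05, 1.4], [0.03, -0.05, 2.0], [0.03, -0.05, 2.5], [0.03, -0.05, 2.83], [0.03, -0.05, 2.95], [0.03, -0.05, 2.98]], rotation=[[0, 0, 0.05], [0, 0, 0.05], [0, 0, 0.05], [0, 0, 0.05], [0, 0, 0.05], [0, 0, 0.05], [0, 0, 0.05], [0, 0, 0.05]])

```text
t: 17.45
tool_pos: [554.2, -249.6, 68.2]
tcp_rot: [0.0, 0.055, 0.998, -0.0]
ft_force: [0.7, -0.2, -0.1]
width: 13.3
grasp_force: 60.2
```

Emit:
jog_arm(travel=[[0, 0, 0.02], [0, 0, 0.04], [0, 0, 0.06], [0, 0, 0.07], [0, 0, 0.07]], rotation=[[0, 0, 0], [0, 0, 0], [0, 0, 0], [0, 0, 0], [0, 0, 0]])

```text
t: 18.08
tool_pos: [554.0, -249.6, 65.3]
tcp_rot: [-0.0, 0.055, 0.998, 0.0]
ft_force: [0.1, -0.0, -2.3]
width: 13.0
grasp_force: 60.2
```

Emit:
jog_arm(travel=[[0, 0, 0.01], [0, 0, 0.02], [0, 0, 0.025], [0, 0, 0.025]], rotation=[[0, 0, 0], [0, 0, 0], [0, 0, 0], [0, 0, 0]])

```text
t: 18.58
tool_pos: [554.3, -249.7, 64.8]
tcp_rot: [0.0, 0.055, 0.998, -0.0]
ft_force: [-0.6, 1.1, 6.4]
width: 13.4
grasp_force: 61.2
```

Emit:
jog_arm(travel=[[0, 0, -0.01], [0, 0, -0.01], [0, 0, -0.01], [0, 0, -0.01], [0, 0, -0.01]], rotation=[[0, 0, 0], [0, 0, 0], [0, 0, 0], [0, 0, 0], [0, 0, 0]], gripper=40)

```text
t: 19.2
tool_pos: [554.0, -249.6, 64.6]
tcp_rot: [-0.0, 0.055, 0.998, 0.0]
ft_force: [0.3, -0.7, 0.3]
width: 40.0
grasp_force: 0.0
```

Emit:
jog_arm(travel=[[0, 0, -0.1], [0, 0, -0.4], [0, 0, -0.9], [0, 0, -1.5], [0, 0, -2.1], [0, 0, -2.6], [0, 0, -2.7]], rotation=[[0, 0, 0], [0, 0, 0], [0, 0, 0], [0, 0, 0], [0, 0, 0], [0, 0, 0], [0, 0, 0]])

```text
t: 20.08
tool_pos: [554.6, -250.0, 174.5]
tcp_rot: [0.001, 0.055, 0.998, -0.001]
ft_force: [-0.3, -0.6, -0.7]
width: 39.9
grasp_force: 0.0
```

Run:
```python
from h import *
s=state(); p,d=optics.snapshot('wrist'); P=cloud('wrist',d,s)
ps,ds=optics.snapshot('side'); m=np.zeros((420,800,3),np.uint8); m[:,:560]=p; m[:240,560:]=cv2.resize(ps[100:220,255:375],(240,240)); save('w6',m)
x,y,z=np.moveaxis(P,-1,0)
for c in ((564.5,-151),(554,-250)):
    k=(np.hypot(x-c[0],y-c[1])<35)&(z>92)&(z<106); X=P[k]
    if k.sum()>9: print(k.sum(),np.percentile(X[:,2],98),cv2.minAreaRect(X[:,:2].astype(np.float32)))
k=(x<475)&(x>425)&(y<-110)&(y>-270)&(z>70)&(z<115); X=P[k]; print('handle',cv2.minAreaRect(X[:,:2].astype(np.float32)),np.percentile(X[:,2],[50,98]), X[:,0].min())
go(405,-186,165,83.6)
```

```text
846 98.64129009881256 ((564.907470703125, -151.7808380126953), (14.420469284057617, 34.329933166503906), 83.6485824584961)
807 98.6633809365324 ((555.584228515625, -249.31056213378906), (14.947389602661133, 33.45753479003906), 84.2383804321289)
handle ((461.3278503417969, -192.23095703125), (129.5778350830078, 36.123748779296875), 85.28125) [89.8849883  92.07495381] 438.451928631962
travel [3.882 1.169 0.197] rot [-0.002  0.004  0.005]
```

View pics/w6.png

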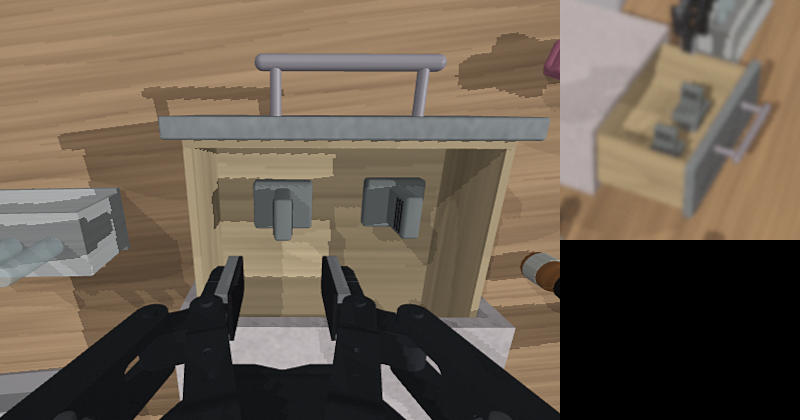

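Both modules stand upright, at (283,210) and (395,208), tops at 98.6 mm. The handle bar is at row 62. I shut the fingers and go in front of the handle.

Emit:
jog_arm(travel=[[0.2, 0.05, 0], [0.8, 0.25, 0], [1.6, 0.5, 0], [2.5, 0.75, 0], [3.3, 1.0, 0], [3.8, 1.15, 0.1], [3.88, 1.17, 0.2], [3.88, 1.17, 0.2]], rotation=[[0, 0, 0], [0, 0, 0], [0, 0, 0], [0, 0, 0], [0, 0, 0], [0, 0, 0], [0, 0, 0], [0, 0, 0]], gripper=0)

```text
t: 21.18
tool_pos: [405.0, -185.9, 164.3]
tcp_rot: [-0.0, 0.056, 0.998, 0.0]
ft_force: [0.6, 0.5, 0.2]
width: 0.3
grasp_force: 0.0
```

Emit:
jog_arm(travel=[[0, 0, 0.4], [0, 0, 1.0], [0, 0, 1.6], [0, 0, 2.0], [0, 0, 2.2], [0, 0, 2.2]], rotation=[[0, 0, 0], [0, 0, 0], [0, 0, 0], [0, 0, 0], [0, 0, 0], [0, 0, 0]])

```text
t: 21.92
tool_pos: [405.2, -186.0, 76.4]
tcp_rot: [-0.0, 0.055, 0.998, 0.0]
ft_force: [0.5, 0.0, 0.2]
width: -0.1
grasp_force: 0.0
```

Emit:
jog_arm(travel=[[-0.1, 0, 0], [-0.25, 0, 0], [-0.4, 0, 0], [-0.48, 0, 0], [-0.55, 0, 0], [-0.62, 0, 0], [-0.69, 0, 0], [-0.76, 0, 0]], rotation=[[0, 0, 0], [0, 0, 0], [0, 0, 0], [0, 0, 0], [0, 0, 0], [0, 0, 0], [0, 0, 0], [0, 0, 0]])

```text
t: 22.92
tool_pos: [435.2, -189.3, 76.6]
tcp_rot: [-0.0, 0.055, 0.998, 0.0]
ft_force: [-2.1, -0.1, 0.4]
width: 0.0
grasp_force: 0.7
```

Emit:
jog_arm(travel=[[-0.08, 0, 0], [-0.17, 0, 0], [-0.28, 0, 0], [-0.4, 0, 0], [-0.52, 0, 0], [-0.64, 0, 0], [-0.76, 0, 0], [-0.88, 0, 0]], rotation=[[0, 0, 0], [0, 0, 0], [0, 0, 0], [0, 0, 0], [0, 0, 0], [0, 0, 0], [0, 0, 0], [0, 0, 0]])

```text
t: 23.92
tool_pos: [470.5, -193.2, 76.7]
tcp_rot: [-0.0, 0.055, 0.998, -0.0]
ft_force: [-0.6, -1.2, 0.7]
width: -0.1
grasp_force: 0.6
```

Emit:
jog_arm(travel=[[-0.12, 0, 0], [-0.24, 0, 0], [-0.36, 0, 0], [-0.48, 0, 0], [-0.6, 0, 0], [-0.72, 0, 0], [-0.84, 0, 0], [-0.94, 0, 0]], rotation=[[0, 0, 0], [0, 0, 0], [0, 0, 0], [0, 0, 0], [0, 0, 0], [0, 0, 0], [0, 0, 0], [0, 0, 0]])

```text
t: 24.92
tool_pos: [507.9, -197.4, 76.7]
tcp_rot: [0.0, 0.055, 0.998, 0.0]
ft_force: [-1.4, -1.1, -0.2]
width: 0.1
grasp_force: 0.6
```

Emit:
jog_arm(travel=[[-0.12, 0, 0], [-0.24, 0, 0], [-0.36, 0, 0], [-0.48, 0, 0], [-0.6, 0, 0], [-0.72, 0, 0], [-0.84, 0, 0], [-0.94, 0, 0]], rotation=[[0, 0, 0], [0, 0, 0], [0, 0, 0], [0, 0, 0], [0, 0, 0], [0, 0, 0], [0, 0, 0], [0, 0, 0]])

```text
t: 25.92
tool_pos: [545.2, -201.5, 76.7]
tcp_rot: [-0.0, 0.055, 0.998, 0.0]
ft_force: [-2.2, -0.5, 0.7]
width: 0.2
grasp_force: 0.6
```

Run:
```python
from h import *
P=cloud('side',optics.snapshot('side')[1]); Q=cloud('top',optics.snapshot('top')[1])
ux=np.array([.9938,-.1115]); uy=np.array([.1115,.9938]); O=np.array([559,-201.5])
for P in (P,Q):
    X=P[np.isfinite(P[...,0])]; a=(X[:,:2]-O)@ux; b=(X[:,:2]-O)@uy; z=X[:,2]
    k=(abs(b)<115)&(abs(b)>65)
    r=k&(z>117)&(z<130)&(a>40)&(a<200); p=k&(z>106)&(z<114)&(a<85)&(a>-80)
    print('roof front',np.percentile(a[r],1),'panel top',p.sum(),np.percentile(a[p],[2,50,98]) if p.any() else 0)
```

```text
roof front 76.84155703305048 panel top 78 [37.06375093 46.31047122 78.37515653]
roof front 79.4849026699686 panel top 90 [40.33242975 48.65168342 78.73161055]
```

Emit:
jog_arm(travel=[[-0.08, 0, 0], [-0.16, 0, 0], [-0.23, 0, 0], [-0.3, 0, 0], [-0.36, 0, 0], [-0.42, 0, 0]], rotation=[[0, 0, 0], [0, 0, 0], [0, 0, 0], [0, 0, 0], [0, 0, 0], [0, 0, 0]])

```text
t: 26.78
tool_pos: [561.7, -203.4, 76.6]
tcp_rot: [-0.0, 0.055, 0.998, 0.0]
ft_force: [-0.5, 1.1, -0.3]
width: 0.0
grasp_force: 0.5
```

Emit:
jog_arm(travel=[[-0.04, 0, 0], [-0.08, 0, 0], [-0.12, 0, 0], [-0.16, 0, 0]], rotation=[[0, 0, 0], [0, 0, 0], [0, 0, 0], [0, 0, 0]])

```text
t: 27.28
tool_pos: [568.1, -204.1, 76.7]
tcp_rot: [-0.0, 0.055, 0.998, 0.0]
ft_force: [-1.8, 0.8, -0.5]
width: 0.4
grasp_force: 0.5
```

Emit:
jog_arm(travel=[[-0.03, 0, 0], [-0.06, 0, 0], [-0.09, 0, 0], [-0.12, 0, 0]], rotation=[[0, 0, 0], [0, 0, 0], [0, 0, 0], [0, 0, 0]])

```text
t: 27.78
tool_pos: [569.8, -204.2, 76.4]
tcp_rot: [-0.003, 0.056, 0.998, -0.0]
ft_force: [-24.7, 1.9, 13.7]
width: -0.3
grasp_force: 12.1
```

Emit:
jog_arm(travel=[[-0.03, 0, 0], [-0.06, 0, 0], [-0.09, 0, 0], [-0.09, 0, 0]], rotation=[[0, 0, 0], [0, 0, 0], [0, 0, 0], [0, 0, 0]])

```text
t: 28.28
tool_pos: [570.0, -204.2, 76.3]
tcp_rot: [-0.006, 0.056, 0.998, -0.0]
ft_force: [-40.8, 1.7, 26.5]
width: 0.1
grasp_force: 20.9
```

Emit:
jog_arm(travel=[[0.08, 0, 0], [0.15, 0, 0], [0.22, 0, 0], [0.5, 0, 0], [1.0, 0, 0], [1.6, 0, 0], [2.2, 0, 0], [2.4, 0, 0]], rotation=[[0, 0, 0], [0, 0, 0], [0, 0, 0], [0, 0, 0], [0, 0, 0], [0, 0, 0], [0, 0, 0], [0, 0, 0]])

```text
t: 29.28
tool_pos: [479.7, -194.1, 76.9]
tcp_rot: [-0.0, 0.056, 0.998, 0.0]
ft_force: [0.4, 0.0, 0.4]
width: -0.1
grasp_force: 0.0
```

Run:
```python
from h import *
s=state(); p,_=optics.snapshot('wrist'); ps,_=optics.snapshot('side'); pt,_=optics.snapshot('top')
m=np.zeros((600,800,3),np.uint8); m[:300,:400]=cv2.resize(p,(400,300)); m[:300,400:]=cv2.resize(ps,(400,300)); m[300:,:400]=cv2.resize(pt,(400,300)); m[300:,400:]=cv2.resize(ps[40:310,140:500],(400,300)); save('w7',m); print(s['tool_pos'],s['ft_force'])
```

```text
[ 479.68791352 -194.11761314   76.8501155 ] [0.35487598 0.02746374 0.4085683 ]
```

View pics/w7.png

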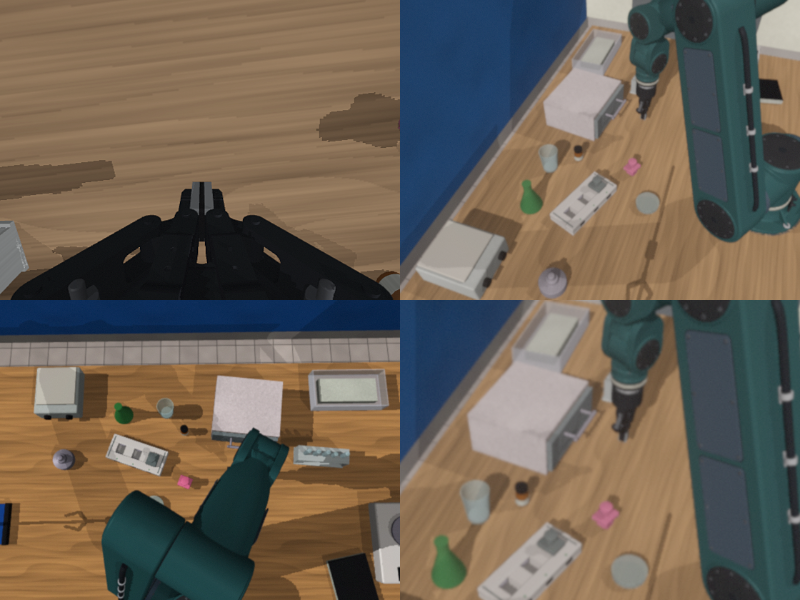

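The drawer is flush shut: the panel sits against the unit at (590,420) in the lower-right tile. The round module is still in the dock, and the glassware that can be seen is untouched. The robot touches nothing.

```bash
python3 -c "
from cell import arm; print(arm.close_job())"
```

```text
the job is handed in; nothing more can be done
None
```

I pulled both paddle modules, stood them upright in the drawer and pushed it fully shut to its stop. The round-headed module is still snapped in the dock, and the job was handed in at about 29 s. I saw both modules standing before the push but could not see inside the shut drawer afterwards, and the wrist force briefly read about 49 N as it met its stop.

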